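# Clamp a rebuilt shoe heel at the shoe-repair counter

### The arm

A 6-joint arm with a two-finger parallel gripper is mounted at the origin on the work surface. World frame = base frame: x ahead of the robot, y to its left, z up, the work surface at z = 0. Lengths are in m, angles in rad, forces in N, time in s.
With the tool pointing down it reaches from about 0.35 to 0.975 m from the base axis. Payload 4.9 kg.
Tool frame: the origin (TCP) lies midway between the tips of the shut fingers; the grasp point (between the pads) lies bot.tcp_to_grasp behind it (bot.tcp_to_grasp is the distance from the TCP to the grasp point, in m); z points along the fingers, y is the line along which they close (so a half turn about z gives the same grasp; the last joint's range is limited). The gripper opens to 85 mm and grips with 20 to 120 N. Pads are 22 mm wide; open, the fingers measure 114 mm over their backs; the gripper's body (76 mm by 85 mm) begins 54 mm behind the grasp point. The pads swing forward as they close: fully open they stand 13 mm farther back than shut.
Start: joints at [1.153, 0.053, 1.613, -0, 1.476, -0.119], TCP at [0.184, 0.597, 0.205] pointing down, gripper open.
Joint ranges: [-3.01, 3.01], [-1.01, 2.22], [0.06, 2.58], [-1.02, 4.17], [0.09, 2.62], [-3.14, 3.14]. Speed limits (rad/s): [2.57, 2.57, 3.14, 3.14, 3.14, 3.14].

### API

Orientations are given as a 3x3 rotation matrix whose columns are the frame's x, y, z axes.
In Python, from bench import bot gives the robot as it stands.
- The arm moves only by the tool carry_out, never from a script. Its argument "series" is a list of rows, each a list of 2 entries, a list of its own where there are three numbers: the shift along the world's x, y, z in mm, then the turn, a rotation vector about the world's x, y, z in degrees. A call has 1 to 8 rows; each row shifts and turns the commanded pose from where the row before left it; what a row does not reach is not made up. A row lasts 1/12 s, in which the tool goes at most 41.7 mm and 7.16 degrees, less where a joint would pass 70% of its speed; a pose out of reach is approached as far as the arm can. A call with a gripper value outside its range is refused whole. "gripper" is the opening in per cent of the stroke, from 0 (shut) to 100 (fully open), set as the call begins (left out, the last holds). The fingers move at their own pace and stop on an object; "newtons" is the grip in N (left out, the last holds). Time passes only in rows, so rows that do not move let the fingers close. It gives the time, the measured TCP pose, the force, the opening and the grip force at its end, in the units of the state.
- bot.sense(): the state, without advancing time (a new reading comes with each control period).
- bot.grab_frame(name): name is "scene" or "top" or "wrist"; returns the picture (480x640x3 uint8, red, green, blue); there is no depth.
- bot.camera_info(name): a dict with "vertical_fov" (degrees; the focal length in pixels is half the picture's height over the tangent of half this angle, whatever the lens; pixels are square), "cx", "cy" (the principal point, pixels), "k1" (the pictures are not rectified: a ray, as slopes to the right and down, at radius r is drawn at 1 + k1 r^2 times it, then the intrinsics apply), "R" (3x3) and "t" (3): a world point X has camera coordinates R X + t; the wrist camera has in their place "T_tool_cam" (4x4, takes a point from camera to tool coordinates, whose origin is the TCP and whose axes are the flange's). Camera axes: x right, y down, z forward; pixel columns grow to the right and rows downward; lengths in m; the calibration is good to about 2 mm. A picture is of the moment at which its call begins: read the wrist's pose just before it. camera_info takes no time and is no camera call.
- bot.sign_off(): hands the job in; it is judged then, once.
Trained networks look in the newest picture that a camera, given by its name, has taken for a name from the list of things; names that differ only in an ending like _2 or _b are one class to them, and where a whole thing is asked for, a point or a joint stands for the part that bears it (a point fixed in the world has none). Each returns a list of dicts, best first, with "confidence" (0 to 1); they miss things now and then, are a little off and sometimes report something else, mostly with a low value. They report only what shows in the picture. A call takes as long as a camera call.
- bot.recognise(name, camera): "position" ([x, y, z] in m, in world coordinates, good to about 4 mm: the middle of the surface that is visible of it).
- bot.tip_of(name, camera): "position" ([x, y, z] in m, in world coordinates, good to about 4 mm: a listed point, or the origin of a listed thing).
The state is a dict: "time_s": time; "joint_positions": joint angles; "dq": joint speeds; "effort": joint torques, N m; "tcp_pos": TCP position; "tool_rot": TCP orientation; "contact_force": force on the tool from outside, world axes, zero at the start; "torque": the same for the moment, N m; "gripper_width": finger opening in m; "gripper_force": force on a finger pad.
Only numpy, scipy, OpenCV 4.12 (cv2) and the standard library are available. Lean on these libraries where they do the work, as an engineer would, in place of code of your own. Each camera call takes 0.05 s, during which the arm holds its last target. There are 200 camera calls.

### The job

Two shoe heels for repair lie on the counter: lay the taller one (the longer stack), flat side down, on the plywood board of the bar clamp, square between its two jaws, and let go of it. Then squeeze the clamp's trigger against its handle and release it, again and again, until the sliding jaw grips the heel firmly, but feel the squeeze and stop as soon as it bites, because over-squeezing crushes the fresh glue joint. Move the jaw only with the trigger, leave the trigger sprung open, and do not disturb the other things on the counter.

Things in the scene. Friction and masses are not known exactly. Their poses are not given: they have to be found in the camera images.
- tall_heel_mid (a point): Centre of the taller heel, the one to clamp: loose brown D-section block with a 7 mm black rubber layer at its +x end; 45 mm long (x), 46 wide (y), 47 high (z), lying on its flat side. Lower 24 mm of its sides are flat and upright (grasp across y), the top is a half-round about x. The point is 23.5 mm above its underside. 0.12 kg. Either way round fits, its x along the clamp's x.
- tall_heel: The same taller heel; origin at the middle of its flat underside.
- low_heel_mid (a point): Centre of the other, low heel: same section and material, only 24 mm long along its x. Bystander, leave it where it lies.
- rest (a point): Where the heel's centre belongs, 23.5 mm above the clamp's plywood board (12 mm thick, fixed). Clamp axes: x along the bar from head to the sliding jaw, y from the bar towards the jaw tips, z up. The fixed jaw's pad is 28 mm off towards -x; the sliding jaw's pad starts 27 to 57 mm off towards +x. Jaws stand 66 mm over the counter, the head 73. The bar (top 49) runs 60 to 80 mm off towards -y.
- jaw: Sliding jaw, black, 20 mm thick, on the end of the steel bar; origin on the bar's axis, axes the clamp's. A full squeeze draws it about 6 mm (5 to 10) towards the head (-x) and a ratchet holds it in 2 mm steps. Its round pad (34 mm) sits on a set screw, its face 29 to 49 mm before the origin (varies, unmeasured), and gives 1 mm per 3 N. 10 N of grip or more is firm; over 40 N crushes.
- grip_mid (a point): Where to pinch from above, across clamp x: half-way between the outer faces of handle (-x side, black, 24 mm thick) and open trigger (+x side), 66 mm apart, about 45 fully squeezed. Both run along y, reach 35 to 66 mm over the counter and hang free. Point 50 mm over the counter. The whole head with jaws and bar floats up to 18 mm either way along the bar (about 1 N), so it centres between the fingers.
- trigger_mid (a point): Middle of the trigger, a grey lever 12 mm thick, 30 mm high and 78 mm long, parallel to the handle on the sliding jaw's side; moves about 21 mm here.
- trigger_lever (a joint): Trigger angle: 0 sprung open, 0.19 rad fully squeezed (stop). Moving it takes 3 N, from about half-way some 8 to 10 N as it draws the jaw; with the jaw pressing on the heel with F newtons about 9 + F/1.5 newtons at grip_mid. So a squeeze of 20 N reaches the stop while the jaw is loose, but stalls short of it at a grip of about 18 N; on release up to 6 N are lost. Over 33 N crushes.
- tin: Round steel polish tin, 74 mm across, 26 mm high; origin under its centre. Bystander.
- bell: Counter bell, steel dome on a black foot, 84 mm across, 51 mm high; origin under its centre. Bystander.
- tub: Clear plastic tub, 96 mm across, 115 mm high; origin under its centre. Bystander.
- basket: Blue basket with a stack of paper slips, 170 x 230 x 65 mm; origin under its centre. Bystander.
- calculator: Green calculator, 120 x 80 x 17 mm; origin under its centre. Bystander.
- pump_bottle: Clear pump bottle, 76 mm across, 185 mm high; origin under its centre. Bystander.
- shoe_brush: Small long-handled brush lying on the counter. Bystander.

How it is judged:
By the outcome, as a careful person would: the job done as asked, in the order asked, and still so for the second after the job is handed in, with the robot touching nothing.
It also fails if it takes over 64 s, if anything falls off the work surface, if the arm or the gripper's body presses on something with over 40 N, if the wrist force passes 120 N, or if a joint passes its speed limit or range.

## Working session

There is one attempt and no reset: what is moved stays moved. The work goes in short steps, Python scripts to look and compute and a tool call to move; the robot and the scene stay as the last step left them, time stands still between calls to the robot, and variables do not carry over. Pictures are saved under pics/ and viewed, at most 12 in all, crops included, and the job is handed in when it is done.

Besides the shell and the picture viewer there is one more tool, called after ">>>" by a JSON object that holds its "fn" and its "kwargs". carry_out: Moves the arm, as the interface text tells. Its arguments: {"type":"object","properties":{"series":{"type":"array"},"gripper":{"type":"number"},"newtons":{"type":"number"}},"required":["series"]}

```bash
mkdir -p pics
python3 - <<'E'
from bench import bot
import cv2,numpy as np
for c in ("top","scene"):
    f=bot.grab_frame(c); cv2.imwrite(f"pics/{c}0.png",f[...,::-1])
    for n in ["tall_heel_mid","tall_heel","low_heel_mid","rest","jaw","grip_mid","trigger_mid","tin","bell","tub","basket","calculator","pump_bottle","shoe_brush"]:
        print(c,n,[(np.round(d["position"],3).tolist(),round(d["confidence"],2)) for d in bot.tip_of(n,c)[:2]])
s=bot.sense();print(s["time_s"],s["tcp_pos"],s["tool_rot"],bot.tcp_to_grasp)
E
```

```text
top tall_heel_mid [([0.476, -0.277, 0.022], 0.83)]
top tall_heel [([0.479, -0.276, 0.002], 0.84)]
top low_heel_mid [([0.588, -0.274, 0.022], 0.49)]
top rest [([0.589, 0.007, 0.034], 0.6)]
top jaw [([0.518, -0.082, 0.048], 0.83)]
top grip_mid [([0.445, 0.056, 0.051], 0.95), ([0.741, -0.32, 0.001], 0.31)]
top trigger_mid [([0.446, 0.024, 0.048], 0.62)]
top tin [([0.358, -0.099, -0.001], 0.66)]
top bell [([0.528, -0.467, 0.0], 0.61)]
top tub [([0.742, -0.318, 0.002], 0.58), ([0.446, 0.058, 0.05], 0.46)]
top basket [([0.801, -0.024, 0.002], 0.86)]
top calculator [([0.777, 0.261, -0.002], 0.64)]
top pump_bottle [([0.606, 0.501, -0.003], 0.73), ([0.449, 0.058, 0.052], 0.35)]
top shoe_brush [([0.371, -0.477, 0.001], 0.69)]
scene tall_heel_mid [([0.473, -0.279, 0.028], 0.85), ([0.449, 0.019, 0.052], 0.73)]
scene tall_heel [([0.476, -0.28, 0.003], 0.92), ([0.521, -0.466, -0.004], 0.18)]
scene low_heel_mid [([0.589, -0.271, 0.026], 0.78)]
scene rest [([0.587, 0.003, 0.036], 0.68), ([0.61, 0.494, 0.001], 0.42)]
scene jaw [([0.521, -0.084, 0.044], 0.88), ([0.778, 0.261, -0.003], 0.75)]
scene grip_mid [([0.451, 0.054, 0.048], 0.67)]
scene trigger_mid [([0.448, 0.021, 0.053], 0.52), ([0.607, 0.497, -0.0], 0.44)]
scene tin [([0.366, -0.102, 0.001], 0.9), ([0.523, -0.465, -0.001], 0.71)]
scene bell [([0.521, -0.464, 0.0], 0.67)]
scene tub [([0.748, -0.323, -0.002], 0.57)]
scene basket [([0.798, -0.029, -0.002], 0.86)]
scene calculator [([0.777, 0.26, -0.002], 0.61), ([0.446, 0.056, 0.051], 0.33)]
scene pump_bottle [([0.606, 0.495, 0.001], 0.69)]
scene shoe_brush [([0.37, -0.481, -0.001], 0.8)]
1.5 [0.18397327 0.59728723 0.20539953] [[-9.55689559e-01  2.94376403e-01  2.42536807e-08]
 [ 2.94376403e-01  9.55689559e-01 -2.66323408e-05]
 [-7.86311166e-06 -2.54451103e-05 -1.00000000e+00]] 0.0187
```

View pics/top0.png

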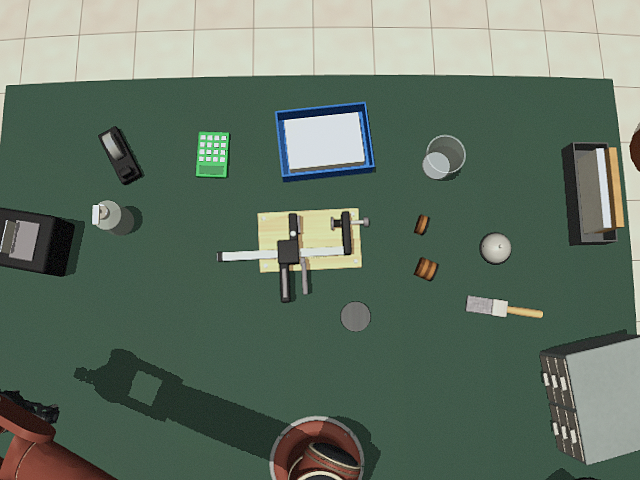

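View pics/scene0.png

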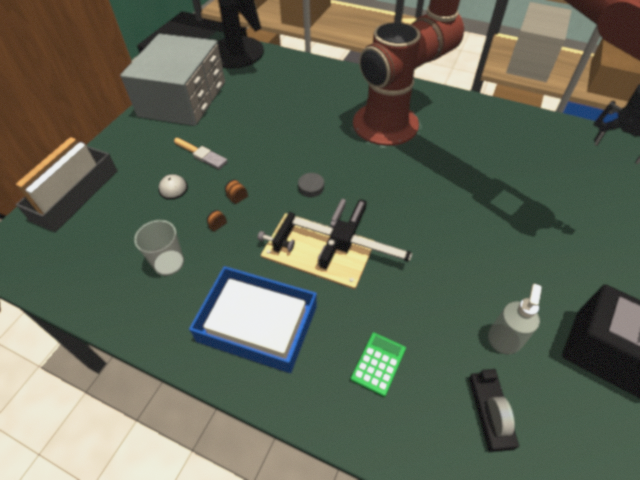

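The top picture shows the clamp on its plywood at about (310,240), with the bar running right and slightly up. The clamp's x is therefore about world −y, tilted 3°. The tall heel is at (427,269), the low heel at (422,224), and the tin at (356,316). The scene view agrees. I'll move over the tall heel.

>>> {"fn": "carry_out", "kwargs": {"series": [[[27,-35,8],[0,0,0]],[[27,-35,8],[0,0,0]],[[27,-35,8],[0,0,0]],[[27,-35,8],[0,0,0]],[[27,-35,8],[0,0,0]],[[27,-35,8],[0,0,0]],[[27,-35,8],[0,0,0]],[[27,-35,8],[0,0,0]]], "gripper": 100, "newtons": 40}}

```text
time_s: 2.17
tcp_pos: [0.3851, 0.3359, 0.2654]
tool_rot: [[-0.956, 0.294, 0.001], [0.294, 0.956, 0.0], [-0.001, 0.001, -1.0]]
contact_force: [1.3, 1.5, 0.4]
gripper_width: 0.0853
gripper_force: 0.0
```

>>> {"fn": "carry_out", "kwargs": {"series": [[[6,-40,0],[0,0,0]],[[6,-40,0],[0,0,0]],[[6,-40,0],[0,0,0]],[[6,-40,0],[0,0,0]],[[6,-40,0],[0,0,0]],[[6,-40,0],[0,0,0]],[[6,-40,0],[0,0,0]],[[6,-40,0],[0,0,0]]]}}

```text
time_s: 2.83
tcp_pos: [0.4322, 0.0157, 0.2651]
tool_rot: [[-0.956, 0.294, 0.001], [0.294, 0.956, -0.0], [-0.001, 0.0, -1.0]]
contact_force: [1.0, 0.5, 0.3]
gripper_width: 0.0854
gripper_force: 0.0
```

```bash
cat > h.py <<'E'
from bench import bot
import cv2,numpy as np
def cam(c):
    i=bot.camera_info(c); f=240/np.tan(np.radians(i["vertical_fov"])/2)
    if "R" in i: R,t=np.array(i["R"]),np.array(i["t"])
    else:
        s=bot.sense();T=np.eye(4);T[:3,:3]=s["tool_rot"];T[:3,3]=s["tcp_pos"]
        M=np.linalg.inv(T@np.array(i["T_tool_cam"]));R,t=M[:3,:3],M[:3,3]
    return f,i["cx"],i["cy"],i["k1"],R,t
def proj(C,X):
    f,cx,cy,k,R,t=C; p=R@np.array(X)+t; q=p[:2]/p[2]; q=q*(1+k*(q@q)); return np.array([cx,cy])+f*q
def back(C,uv,z):
    f,cx,cy,k,R,t=C; d=(np.array(uv,float)-[cx,cy])/f; q=d.copy()
    for _ in range(20): q=d/(1+k*(q@q))
    r=R.T@np.array([*q,1]); o=-R.T@t; return o+r*(z-o[2])/r[2]
E
python3 - <<'E'
from h import *
C=cam("wrist"); f=bot.grab_frame("wrist"); cv2.imwrite("pics/w1.png",f[...,::-1])
print(bot.sense()["tcp_pos"])
for n in ["rest","jaw","grip_mid","trigger_mid","tall_heel","tin"]:
    print(n,[(np.round(d["position"],3).tolist(),round(d["confidence"],2),proj(C,d["position"]).round().tolist()) for d in bot.tip_of(n,"wrist")[:2]])
E
```

```text
[0.43297683 0.00904267 0.26496435]
rest [([0.591, 0.004, 0.034], 0.88, [347.0, 326.0]), ([0.799, -0.027, -0.004], 0.6, [362.0, 432.0])]
jaw [([0.518, -0.085, 0.043], 0.7, [257.0, 297.0]), ([0.586, 0.006, 0.034], 0.47, [347.0, 322.0])]
grip_mid [([0.445, 0.052, 0.054], 0.63, [354.0, 206.0])]
trigger_mid [([0.446, 0.024, 0.048], 0.78, [329.0, 213.0]), ([0.476, -0.28, 0.024], 0.6, [103.0, 302.0])]
tall_heel [([0.475, -0.283, 0.001], 0.82, [111.0, 293.0])]
tin [([0.359, -0.099, -0.003], 0.97, [205.0, 164.0])]
```

View pics/w1.png

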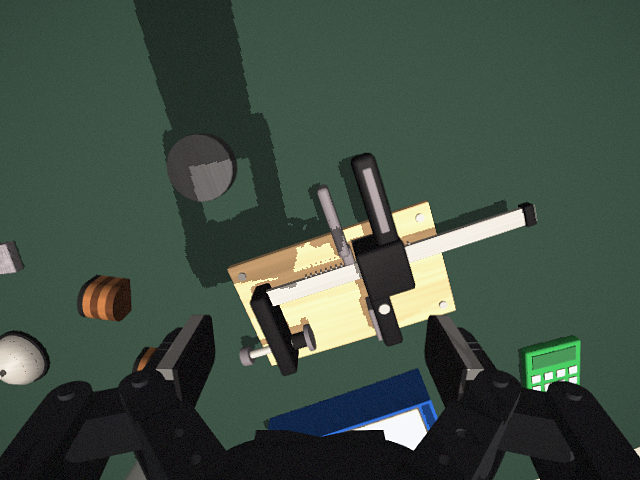

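The wrist picture shows the clamp clearly: bar from (270,297) to (530,213), sliding jaw at (275,330) with its pad at (308,337), trigger at (333,222), handle at (372,200), and board corners at (230,268), (429,203) and (456,310). The tall heel is at (105,298) with its black end to the left.

>>> {"fn": "carry_out", "kwargs": {"series": [[[5,-36,0],[0,0,0]],[[5,-36,0],[0,0,0]],[[5,-36,0],[0,0,0]],[[5,-36,0],[0,0,0]],[[0,-36,0],[0,0,0]],[[0,0,0],[0,0,0]]]}}

```text
time_s: 3.68
tcp_pos: [0.4525, -0.1655, 0.2644]
tool_rot: [[-0.955, 0.297, -0.001], [0.297, 0.955, -0.002], [0.0, -0.002, -1.0]]
contact_force: [-0.2, -0.6, -0.5]
gripper_width: 0.0853
gripper_force: 0.0
```

Run:
```python
from h import *
i=bot.camera_info("wrist")
# clamp geometry from previous wrist picture
f,cx,cy,k,_,_=cam("wrist")
T=np.eye(4);T[:3,:3]=bot.sense()["tool_rot"];T[:3,3]=[0.43298,0.00904,0.26496]
M=np.linalg.inv(T@np.array(i["T_tool_cam"]));P=(f,cx,cy,k,M[:3,:3],M[:3,3])
for n,uv,z in [("b1",(230,268),.012),("b2",(429,203),.012),("b3",(456,310),.012),("b4",(271,366),.012),("barL",(290,291),.049),("barR",(520,215),.049),("padmov",(312,337),.035),("padmov top",(307,325),.052),("handle_end",(361,155),.066),("trig_end",(322,187),.066)]:
    print(n,back(P,uv,z).round(4))
C=cam("wrist"); im=bot.grab_frame("wrist"); print(bot.sense()["tcp_pos"])
h=[d["position"] for d in bot.tip_of("tall_heel_mid","wrist")[:1]]
print(h)
p=proj(C,h[0] if h else [.476,-.278,.0235]).round().astype(int);print(p)
x0,y0=max(p[0]-90,0),max(p[1]-70,0);print(x0,y0)
cv2.imwrite("pics/w2.png",cv2.resize(im[y0:y0+140,x0:x0+180,::-1],None,fx=4,fy=4,interpolation=cv2.INTER_CUBIC))
```

```text
b1 [ 0.4845 -0.1202  0.012 ]
b2 [0.4772 0.1295 0.012 ]
b3 [0.6241 0.1344 0.012 ]
b4 [ 0.6334 -0.1203  0.012 ]
barL [ 0.5197 -0.0515  0.049 ]
barR [0.5087 0.2147 0.049 ]
padmov [ 0.5927 -0.0487  0.035 ]
padmov top [ 0.5655 -0.0459  0.052 ]
handle_end [0.3961 0.064  0.066 ]
trig_end [0.4148 0.0188 0.066 ]
[ 0.45254032 -0.1631241   0.2644334 ]
[[0.4745, -0.2802, 0.0274]]
[229 247]
139 177
```

View pics/w2.png

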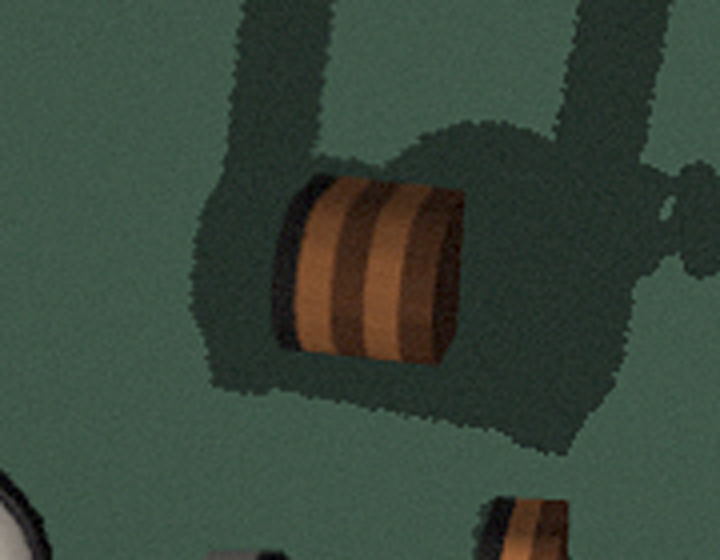

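The crop shows the tall heel with its long edges from (297,350) to (437,364) and from (320,177) to (465,190). The black rubber end is on the left.

Run:
```python
from h import *
C=cam("wrist")
B=lambda u,v,z: back(C,(139+(u-.5)/4,177+(v-.5)/4),z)
for a,b,z in [((297,350),(437,364),.012),((320,177),(465,190),.024)]:
    p,q=B(*a,z),B(*b,z); d=q-p; print(p.round(4),q.round(4),np.degrees(np.arctan2(d[1],d[0])).round(1),np.linalg.norm(d).round(4))
# fit: rendered outline of heel vs picture
import itertools
im=bot.grab_frame("wrist"); print(bot.sense()["tcp_pos"]); hsv=cv2.cvtColor(im,cv2.COLOR_RGB2HSV)
f,cx,cy,k,R,t=C=cam("wrist")
c0=proj(C,[.4745,-.28,.0235])
m=((hsv[...,0]<20)&(hsv[...,1]>90)).astype(np.uint8); m[:, :int(c0[0])-45]=0; m[:,int(c0[0])+45:]=0; m[:int(c0[1])-38]=0; m[int(c0[1])+38:]=0
n,l,st,ce=cv2.connectedComponentsWithStats(m); j=1+np.argmax(st[1:,4]); m=(l==j).astype(np.uint8); print(st[j],ce[j])
from scipy.optimize import minimize
th=np.linspace(0,np.pi,15)
prof=[(23,0),(-23,0)]+[(23*np.cos(a),24+23*np.sin(a)) for a in th]
pts=np.array([[x,y,z] for x in (-22.5,15.5) for y,z in prof])/1000   # brown part only
def cost(p):
    a=p[2];Rz=np.array([[np.cos(a),-np.sin(a),0],[np.sin(a),np.cos(a),0],[0,0,1]])
    q=np.array([proj(C,Rz@x+[p[0],p[1],0]) for x in pts])
    h=cv2.convexHull(((q-c0+60)*8*4).astype(np.int32).reshape(-1,1,2)//4)
    g=np.zeros((960,960),np.uint8);cv2.fillConvexPoly(g,h,1)
    A=np.float32([[8,0,8*(60-c0[0])],[0,8,8*(60-c0[1])]])
    M=cv2.warpAffine(m,A,(960,960),flags=cv2.INTER_NEAREST)
    return (g!=M).sum()/64
best=min((minimize(cost,[.4745,-.28,np.radians(d)],method="Nelder-Mead",options=dict(initial_simplex=[[.4745,-.28,np.radians(d)],[.4795,-.28,np.radians(d)],[.4745,-.275,np.radians(d)],[.4745,-.28,np.radians(d+6)]],xatol=1e-4,fatol=.5)) for d in (-110,-118,-102)),key=lambda r:r.fun)
print(best.x[:2].round(4),np.degrees(best.x[2]).round(1),best.fun,m.sum())
```

```text
[ 0.4938 -0.308   0.012 ] [ 0.5107 -0.2685  0.012 ] 66.9 0.043
[ 0.4434 -0.2768  0.024 ] [ 0.4593 -0.2384  0.024 ] 67.5 0.0415
[ 0.45264269 -0.16104451  0.26462297]
[ 208  222   44   47 1724] [229.37412993 245.04466357]
[ 0.4754 -0.2789] -113.7 63.328125 1724
```

>>> {"fn": "carry_out", "kwargs": {"series": [[[2,-8,-12],[0,0,-6.85]],[[2,-8,-12],[0,0,-6.85]],[[2,-8,-12],[0,0,-6.85]],[[2,-8,-12],[0,0,-6.85]],[[2,-8,-12],[0,0,-6.85]],[[2,-8,-12],[0,0,-6.85]],[[2,-8,-12],[0,0,-6.85]],[[2,-8,-12],[0,0,-6.85]]]}}

```text
time_s: 4.5
tcp_pos: [0.4692, -0.2243, 0.1685]
tool_rot: [[-0.308, 0.951, 0.001], [0.951, 0.308, 0.0], [-0.0, 0.001, -1.0]]
contact_force: [0.3, -1.0, 0.9]
gripper_width: 0.0852
gripper_force: 0.0
```

>>> {"fn": "carry_out", "kwargs": {"series": [[[2,-10,-12],[0,0,-6.85]],[[2,-10,-12],[0,0,-6.85]],[[2,-10,-12],[0,0,-6.85]],[[1,-10,-12],[0,0,-6.85]],[[0,-10,-12],[0,0,-6.85]],[[0,-4,-12],[0,0,-6.85]],[[0,0,0],[0,0,0]],[[0,0,0],[0,0,0]]]}}

```text
time_s: 5.17
tcp_pos: [0.4756, -0.2783, 0.0963]
tool_rot: [[0.386, 0.923, -0.001], [0.923, -0.386, 0.001], [0.001, -0.002, -1.0]]
contact_force: [-0.3, 0.0, -0.5]
gripper_width: 0.0854
gripper_force: 0.0
```

Run:
```python
from h import *
im=bot.grab_frame("wrist"); cv2.imwrite("pics/w3.png",im[...,::-1])
s=bot.sense();print(s["tcp_pos"],np.degrees(np.arctan2(s["tool_rot"][1][1],s["tool_rot"][0][1])))
C=cam("wrist")
print(proj(C,[.4755,-.279,.0235]))
print(bot.tip_of("tall_heel_mid","wrist"))
```

```text
[ 0.47604602 -0.27879655  0.09721441] -22.71992213934303
[318.35277993 249.34509402]
[{'position': [0.4744, -0.2817, 0.0271], 'confidence': 0.91}]
```

View pics/w3.png

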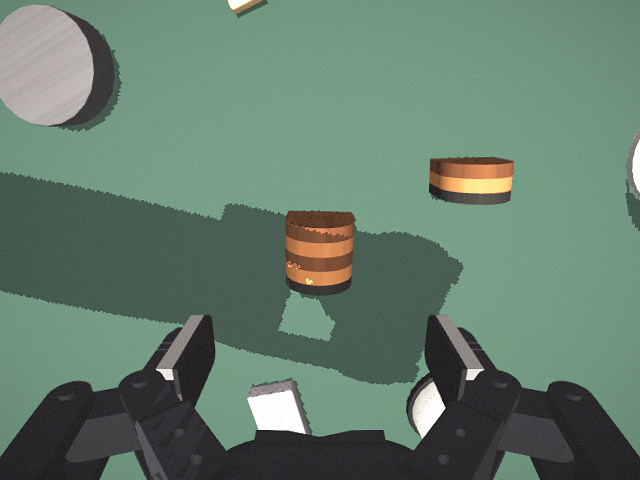

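The heel is square to the fingers and centred: sides at columns 286 and 354, and the midpoint between the fingers is about column 320. I'll descend and grip it.

>>> {"fn": "carry_out", "kwargs": {"series": [[[0,0,-20],[0,0,0]],[[0,0,-20],[0,0,0]],[[0,0,-20],[0,0,0]],[[0,0,-18],[0,0,0]],[[0,0,-10],[0,0,0]],[[0,0,-5.5],[0,0,0]],[[0,0,0],[0,0,0]]]}}

```text
time_s: 5.85
tcp_pos: [0.4752, -0.2798, 0.0028]
tool_rot: [[0.39, 0.921, -0.001], [0.921, -0.39, 0.001], [0.0, -0.001, -1.0]]
contact_force: [0.2, -0.0, -0.5]
gripper_width: 0.0856
gripper_force: 0.0
```

>>> {"fn": "carry_out", "kwargs": {"series": [[[0,0,0],[0,0,0]],[[0,0,0],[0,0,0]],[[0,0,0],[0,0,0]],[[0,0,0],[0,0,0]],[[0,0,0],[0,0,0]],[[0,0,0],[0,0,0]],[[0,0,0],[0,0,0]]], "gripper": 30, "newtons": 30}}

```text
time_s: 6.43
tcp_pos: [0.475, -0.2806, 0.0051]
tool_rot: [[0.391, 0.92, -0.002], [0.92, -0.391, 0.0], [-0.0, -0.002, -1.0]]
contact_force: [-5.5, 2.2, 8.4]
gripper_width: 0.04
gripper_force: 28.6
```

The opening is 40 mm where I expected 46, so I'll look before lifting.

Run:
```python
from h import *
im=bot.grab_frame("wrist"); s=bot.sense();print(s["tcp_pos"],s["gripper_width"],s["contact_force"],s["torque"])
cv2.imwrite("pics/w4.png",cv2.resize(im[180:420,160:480,::-1],None,fx=2,fy=2))
```

```text
[ 0.47499818 -0.28058014  0.00511694] 0.03992833328530241 [-4.73696692  3.00231623  9.39049892] [ 0.56848042  1.14870332 -0.0101319 ]
```

View pics/w4.png

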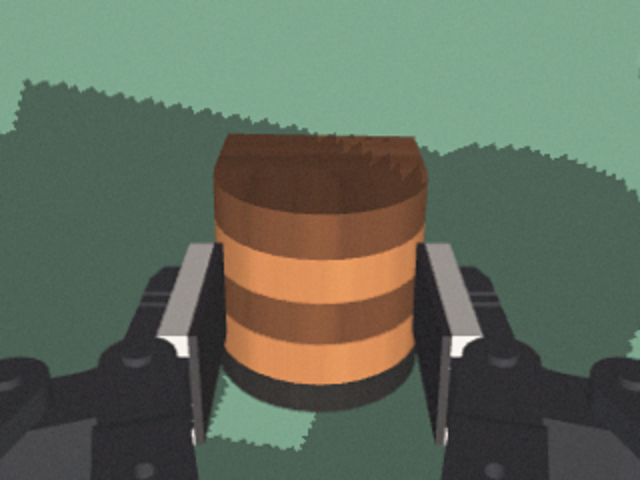

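Run:
```python
from h import *
C=cam("wrist"); i=bot.camera_info("wrist"); print(np.array(i["T_tool_cam"]).round(4).tolist(), C[0])
s=bot.sense();p=np.array(s["tcp_pos"]);R=np.array(s["tool_rot"])
for zb in (0,.005,.01,.015,.02,.03):   # tool point at tip edge, zb behind TCP, far/near pad corners
  print(zb,[proj(C,p+R@[sx*.011,sy*w/2,-zb]).round(1).tolist() for w in (.04,.046) for sx in (-1,1) for sy in (-1,1)])
```

```text
[[0.0006, -0.9505, -0.3107, 0.0814], [1.0, 0.0003, 0.0011, -0.0], [-0.001, -0.3107, 0.9505, -0.1683], [0.0, 0.0, 0.0, 1.0]] 371.6415307794844
0 [[279.7, 315.3], [358.2, 315.3], [278.2, 275.4], [359.8, 275.5], [273.9, 315.3], [364.1, 315.3], [272.1, 275.4], [365.9, 275.5]]
0.005 [[278.7, 320.2], [359.2, 320.2], [277.1, 279.5], [360.9, 279.5], [272.7, 320.2], [365.3, 320.2], [270.8, 279.5], [367.2, 279.5]]
0.01 [[277.7, 325.4], [360.3, 325.4], [275.9, 283.8], [362.0, 283.8], [271.5, 325.4], [366.5, 325.4], [269.5, 283.7], [368.5, 283.8]]
0.015 [[276.6, 330.8], [361.4, 330.8], [274.7, 288.3], [363.3, 288.3], [270.2, 330.8], [367.7, 330.8], [268.1, 288.3], [369.9, 288.3]]
0.02 [[275.4, 336.5], [362.5, 336.5], [273.5, 293.0], [364.5, 293.1], [268.9, 336.5], [369.1, 336.5], [266.6, 293.0], [371.3, 293.0]]
0.03 [[272.9, 348.9], [365.0, 348.9], [270.7, 303.5], [367.3, 303.5], [266.0, 348.9], [371.9, 348.9], [263.4, 303.4], [374.5, 303.4]]
```

The pads sit higher than I assumed: both the picture and the 40 mm width put the contact at about z = 35 mm, on the round. I'll open, go lower in small steps while watching the force, and grip again.

>>> {"fn": "carry_out", "kwargs": {"series": [[[0,0,0],[0,0,0]],[[0,0,0],[0,0,0]],[[0,0,0],[0,0,0]],[[0,0,0],[0,0,0]],[[0,0,-3],[0,0,0]],[[0,0,-2],[0,0,0]],[[0,0,-2],[0,0,0]],[[0,0,0],[0,0,0]]], "gripper": 75}}

```text
time_s: 7.15
tcp_pos: [0.4748, -0.28, -0.0046]
tool_rot: [[0.391, 0.92, -0.001], [0.92, -0.391, 0.001], [0.0, -0.001, -1.0]]
contact_force: [-0.2, 0.6, 0.2]
gripper_width: 0.064
gripper_force: 0.0
```

>>> {"fn": "carry_out", "kwargs": {"series": [[[0,0,0],[0,0,0]],[[0,0,0],[0,0,0]],[[0,0,0],[0,0,0]],[[0,0,0],[0,0,0]]], "gripper": 56}}

```text
time_s: 7.48
tcp_pos: [0.4754, -0.2805, -0.0036]
tool_rot: [[0.391, 0.92, 0.0], [0.92, -0.391, -0.0], [-0.0, 0.0, -1.0]]
contact_force: [0.3, -1.2, 0.1]
gripper_width: 0.0479
gripper_force: 0.0
```

>>> {"fn": "carry_out", "kwargs": {"series": [[[0,0,-2],[0,0,0]],[[0,0,-2],[0,0,0]],[[0,0,-1],[0,0,0]],[[0,0,0],[0,0,0]],[[0,0,0],[0,0,0]]], "gripper": 62}}

```text
time_s: 7.9
tcp_pos: [0.4752, -0.2803, -0.0089]
tool_rot: [[0.391, 0.92, -0.0], [0.92, -0.391, 0.0], [0.0, -0.0, -1.0]]
contact_force: [0.6, 0.2, -0.0]
gripper_width: 0.0525
gripper_force: 0.0
```

>>> {"fn": "carry_out", "kwargs": {"series": [[[0,0,0],[0,0,0]],[[0,0,0],[0,0,0]],[[0,0,0],[0,0,0]],[[0,0,0],[0,0,0]],[[0,0,0],[0,0,0]]], "gripper": 30}}

```text
time_s: 8.32
tcp_pos: [0.4755, -0.2806, -0.0085]
tool_rot: [[0.391, 0.92, 0.0], [0.92, -0.391, -0.0], [-0.0, 0.0, -1.0]]
contact_force: [0.7, 0.6, 0.1]
gripper_width: 0.0447
gripper_force: 32.0
```

>>> {"fn": "carry_out", "kwargs": {"series": [[[0,0,15],[0,0,0]],[[0,0,35],[0,0,0]],[[0,0,35],[0,0,0]],[[0,0,20],[0,0,0]],[[12.5,32,0],[0,0,5]],[[12.5,32,0],[0,0,5]],[[12.5,32,0],[0,0,5]],[[12.5,32,0],[0,0,5]]]}}

```text
time_s: 8.98
tcp_pos: [0.5253, -0.151, 0.096]
tool_rot: [[0.049, 0.999, -0.0], [0.999, -0.049, 0.0], [0.0, -0.0, -1.0]]
contact_force: [0.3, -0.2, -1.4]
gripper_width: 0.045
gripper_force: 31.9
```

>>> {"fn": "carry_out", "kwargs": {"series": [[[12.5,32,0],[0,0,5]],[[12.5,32,0],[0,0,0]],[[12.5,32,0],[0,0,0]],[[12.5,32,0],[0,0,0]],[[12.5,29.6,0],[0,0,0]],[[0,0,0],[0,0,0]],[[0,0,0],[0,0,0]]]}}

```text
time_s: 9.57
tcp_pos: [0.5876, 0.0066, 0.0956]
tool_rot: [[-0.038, 0.999, -0.001], [0.999, 0.038, -0.0], [-0.0, -0.001, -1.0]]
contact_force: [-0.8, -0.7, -0.7]
gripper_width: 0.0449
gripper_force: 31.9
```

Run:
```python
from h import *
s=bot.sense();print(s["time_s"],s["tcp_pos"],np.degrees(np.arctan2(s["tool_rot"][1][1],s["tool_rot"][0][1])),s["gripper_width"],s["gripper_force"],s["contact_force"])
C=cam("wrist");im=bot.grab_frame("wrist"); cv2.imwrite("pics/w5.png",im[...,::-1])
for c in ("wrist","top","scene"):
    if c!="wrist": bot.grab_frame(c)
    for n in ["rest","jaw","tall_heel_mid"]:
        print(c,n,[(np.round(d["position"],3).tolist(),round(d["confidence"],2)) for d in bot.tip_of(n,c)[:2]])
for z in (.012,): print(proj(C,[.588,.005,z]), proj(C,[.588,.033,.042]),proj(C,[.588,-.049,.042]))
i=bot.camera_info("wrist")
f,cx,cy,k,_,_=C
T=np.eye(4);a=np.radians(72.88);T[:3,:3]=[[-np.sin(a),np.cos(a),0],[np.cos(a),np.sin(a),0],[0,0,-1]];T[:3,3]=[0.43298,0.00904,0.26496]
M=np.linalg.inv(T@np.array(i["T_tool_cam"]));P=(f,cx,cy,k,M[:3,:3],M[:3,3])
w1=cv2.imread("pics/w1.png"); cv2.imwrite("pics/w1c.png",cv2.resize(w1[230:390,220:420],None,fx=4,fy=4,interpolation=cv2.INTER_CUBIC))
```

```text
9.5667 [0.58755513 0.00657119 0.09558661] 2.1565262738419606 0.04493302876532056 31.880030035972595 [-0.77031375 -0.65459237 -0.67256609]
wrist rest [([0.587, 0.007, 0.035], 0.95)]
wrist jaw []
wrist tall_heel_mid [([0.589, 0.005, 0.129], 0.93)]
top rest [([0.588, 0.006, 0.038], 0.98)]
top jaw [([0.519, -0.08, 0.043], 0.57), ([0.363, -0.1, -0.004], 0.39)]
top tall_heel_mid [([0.59, 0.008, 0.127], 0.59), ([0.517, -0.082, 0.044], 0.27)]
scene rest [([0.586, 0.008, 0.039], 0.66), ([0.592, -0.273, 0.022], 0.58)]
scene jaw [([0.518, -0.08, 0.046], 0.82), ([0.797, -0.029, 0.002], 0.38)]
scene tall_heel_mid [([0.589, 0.005, 0.13], 0.77)]
[318.73853378 246.09532465] [320.36757154 218.0614124 ] [315.68922757 334.60045942]
```

View pics/w5.png

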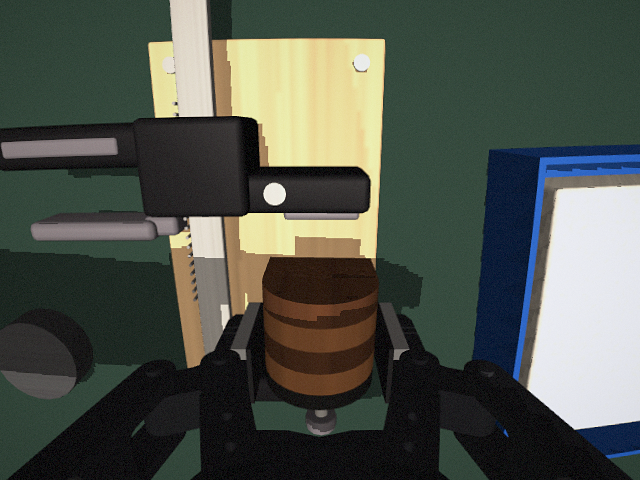

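View pics/w1c.png

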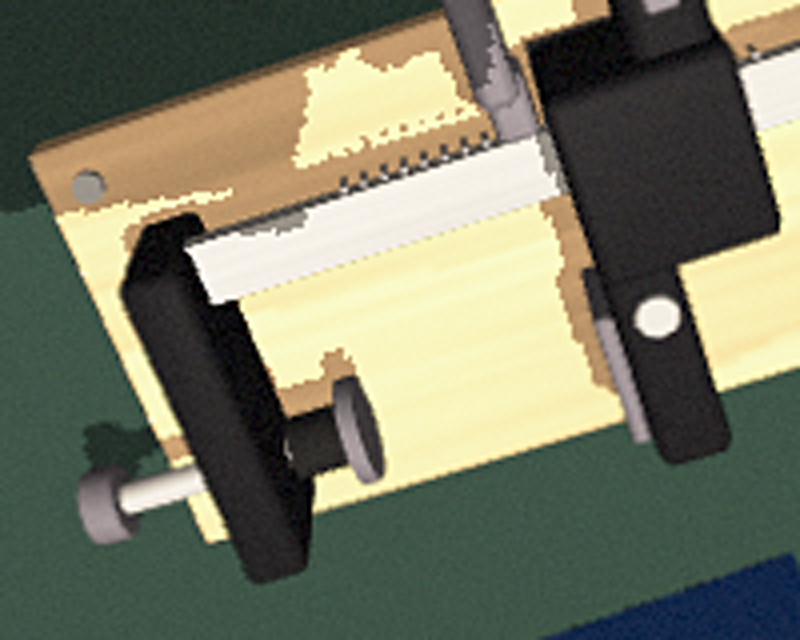

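The wrist picture shows the held heel square over the board, with the fixed jaw at about (310,190) ahead of it and free space either side. The w1 crop shows the fixed pad face at about (600,380) and the sliding pad at about (365,430), so there is ample gap. I'll lower it.

>>> {"fn": "carry_out", "kwargs": {"series": [[[0,-1,-18],[0,0,0]],[[0,0,-20],[0,0,0]],[[0,0,-20],[0,0,0]],[[0,0,-18],[0,0,0]],[[0,0,-10],[0,0,0]],[[0,0,-3],[0,0,0]],[[0,0,0],[0,0,0]],[[0,0,0],[0,0,0]]]}}

```text
time_s: 10.83
tcp_pos: [0.5887, 0.0041, 0.0083]
tool_rot: [[-0.035, 0.999, 0.002], [0.999, 0.035, -0.0], [-0.0, 0.002, -1.0]]
contact_force: [0.1, 0.1, -0.3]
gripper_width: 0.045
gripper_force: 31.8
```

>>> {"fn": "carry_out", "kwargs": {"series": [[[0,0,-1],[0,0,0]],[[0,0,-1],[0,0,0]],[[0,0,0],[0,0,0]]]}}

```text
time_s: 11.08
tcp_pos: [0.5885, 0.0041, 0.0061]
tool_rot: [[-0.035, 0.999, 0.001], [0.999, 0.035, -0.0], [-0.0, 0.001, -1.0]]
contact_force: [-0.2, -0.1, -1.8]
gripper_width: 0.0455
gripper_force: 31.8
```

>>> {"fn": "carry_out", "kwargs": {"series": [[[0,1,-1],[0,0,0]],[[0,0,-1],[0,0,0]],[[0,0,0],[0,0,0]]]}}

```text
time_s: 11.33
tcp_pos: [0.5881, 0.0052, 0.0035]
tool_rot: [[-0.035, 0.999, 0.001], [0.999, 0.035, 0.0], [-0.0, 0.001, -1.0]]
contact_force: [0.1, -0.7, -0.1]
gripper_width: 0.045
gripper_force: 31.9
```

>>> {"fn": "carry_out", "kwargs": {"series": [[[0,0,-0.8],[0,0,0]],[[0,0,0],[0,0,0]],[[0,0,0],[0,0,0]]]}}

```text
time_s: 11.58
tcp_pos: [0.5881, 0.0053, 0.0034]
tool_rot: [[-0.035, 0.999, 0.0], [0.999, 0.035, 0.0], [0.0, 0.0, -1.0]]
contact_force: [-2.3, -0.1, 5.5]
gripper_width: 0.0454
gripper_force: 32.6
```

The heel is seated: 5.5 N at a z that matches the board. I'll release it, rise, and look again.

>>> {"fn": "carry_out", "kwargs": {"series": [[[0,0,0],[0,0,0]],[[0,0,0],[0,0,0]],[[0,0,0],[0,0,0]],[[0,0,0],[0,0,0]],[[0,0,15],[0,0,0]],[[0,0,30],[0,0,0]],[[0,0,35],[0,0,0]],[[0,0,35],[0,0,0]]], "gripper": 68}}

```text
time_s: 12.25
tcp_pos: [0.5868, 0.0053, 0.1176]
tool_rot: [[-0.035, 0.999, -0.002], [0.999, 0.035, 0.0], [0.0, -0.002, -1.0]]
contact_force: [0.7, -0.7, 0.9]
gripper_width: 0.0578
gripper_force: 0.0
```

>>> {"fn": "carry_out", "kwargs": {"series": [[[-14,4,10],[0,0,7]],[[-14,4,0],[0,0,7]],[[-14,4,0],[0,0,7]],[[-14,4,0],[0,0,7]],[[-14,4,0],[0,0,7]],[[-14,4,0],[0,0,7]],[[-14,4,0],[0,0,7]],[[-14,4,0],[0,0,7]]], "gripper": 100}}

```text
time_s: 12.92
tcp_pos: [0.475, 0.0373, 0.1272]
tool_rot: [[-0.851, 0.525, -0.0], [0.525, 0.851, 0.0], [0.0, -0.0, -1.0]]
contact_force: [-0.4, 0.2, -0.2]
gripper_width: 0.0854
gripper_force: 0.0
```

>>> {"fn": "carry_out", "kwargs": {"series": [[[-14,4,0],[0,0,7]],[[-14,4,0],[0,0,7]],[[0,4,0],[0,0,7]],[[0,4,0],[0,0,7]],[[0,0,0],[0,0,6]],[[0,0,0],[0,0,0]],[[0,0,0],[0,0,0]]]}}

```text
time_s: 13.5
tcp_pos: [0.4478, 0.0532, 0.1274]
tool_rot: [[-0.999, -0.032, 0.0], [-0.032, 0.999, -0.0], [-0.0, -0.0, -1.0]]
contact_force: [0.0, -0.5, -0.3]
gripper_width: 0.0852
gripper_force: 0.0
```

Run:
```python
from h import *
s=bot.sense();print(s["time_s"],s["tcp_pos"],np.degrees(np.arctan2(s["tool_rot"][1][1],s["tool_rot"][0][1])),s["gripper_width"])
C=cam("wrist");im=bot.grab_frame("wrist"); cv2.imwrite("pics/w6.png",im[...,::-1])
for c in ("wrist","top","scene"):
    if c!="wrist": bot.grab_frame(c)
    for n in ["grip_mid","trigger_mid","jaw","tall_heel_mid","rest"]:
        print(c,n,[(np.round(d["position"],3).tolist(),round(d["confidence"],2)) for d in bot.tip_of(n,c)[:1]])
print(proj(C,[.447,.054,.05]))
```

```text
13.5 [0.44776928 0.05315949 0.12738205] 91.8274647358706 0.08521174780211294
wrist grip_mid [([0.447, 0.054, 0.051], 0.73)]
wrist trigger_mid [([0.447, 0.027, 0.051], 0.96)]
wrist jaw [([0.521, -0.083, 0.043], 0.86)]
wrist tall_heel_mid [([0.59, 0.008, 0.042], 0.58)]
wrist rest []
top grip_mid [([0.446, 0.058, 0.051], 0.81)]
top trigger_mid []
top jaw [([0.519, -0.083, 0.041], 0.9)]
top tall_heel_mid [([0.59, 0.008, 0.039], 0.72)]
top rest [([0.588, 0.004, 0.032], 0.67)]
scene grip_mid [([0.448, 0.053, 0.05], 0.89)]
scene trigger_mid [([0.449, 0.018, 0.054], 0.75)]
scene jaw []
scene tall_heel_mid [([0.59, 0.006, 0.039], 0.71)]
scene rest [([0.586, 0.004, 0.037], 0.86)]
[318.54945438 242.53308911]
```

View pics/w6.png

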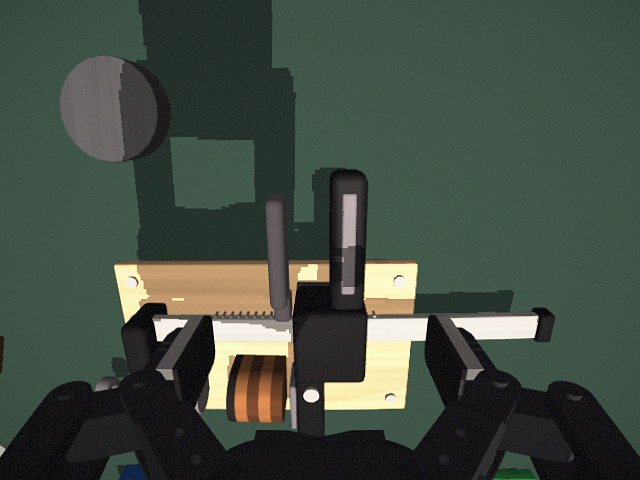

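The picture shows the heel lying square between the jaws. The outer faces of handle and trigger are at columns 367 and 266, centred at 317 under the gripper. I'll descend around them.

>>> {"fn": "carry_out", "kwargs": {"series": [[[0,0,-20],[0,0,0]],[[0,0,-25],[0,0,0]],[[0,0,-25],[0,0,0]],[[0,0,-20],[0,0,0]],[[0,0,-15],[0,0,0]],[[0,0,-10],[0,0,0]],[[0,0,-4],[0,0,0]],[[0,0,0],[0,0,0]]]}}

```text
time_s: 15.07
tcp_pos: [0.4472, 0.0532, 0.0077]
tool_rot: [[-0.999, -0.034, -0.002], [-0.034, 0.999, 0.0], [0.002, 0.0, -1.0]]
contact_force: [0.3, -0.4, -0.0]
gripper_width: 0.0855
gripper_force: 0.0
```

>>> {"fn": "carry_out", "kwargs": {"series": [[[0,0,0],[0,0,0]],[[0,0,0],[0,0,0]],[[0,0,0],[0,0,0]],[[0,0,0],[0,0,0]],[[0,0,0],[0,0,0]],[[0,0,0],[0,0,0]]], "gripper": 40, "newtons": 20}}

```text
time_s: 15.57
tcp_pos: [0.4491, 0.0535, 0.0116]
tool_rot: [[-0.999, -0.034, 0.001], [-0.034, 0.999, 0.001], [-0.001, 0.001, -1.0]]
contact_force: [-6.9, 0.9, 13.4]
gripper_width: 0.0457
gripper_force: 19.9
```

>>> {"fn": "carry_out", "kwargs": {"series": [[[0,0,0],[0,0,0]],[[0,0,0],[0,0,0]],[[0,0,0],[0,0,0]],[[0,0,0],[0,0,0]],[[0,0,0],[0,0,0]],[[0,0,0],[0,0,0]]], "gripper": 92}}

```text
time_s: 16.07
tcp_pos: [0.4477, 0.0532, 0.0083]
tool_rot: [[-0.999, -0.035, -0.0], [-0.035, 0.999, 0.0], [0.0, 0.0, -1.0]]
contact_force: [-0.5, -0.4, -0.6]
gripper_width: 0.0781
gripper_force: 0.0
```

>>> {"fn": "carry_out", "kwargs": {"series": [[[0,0,0],[0,0,0]],[[0,0,1],[0,0,0]],[[0,0,2],[0,0,0]],[[0,0,2],[0,0,0]],[[0,0,0],[0,0,0]],[[0,0,0],[0,0,0]]], "gripper": 40}}

```text
time_s: 16.57
tcp_pos: [0.4473, 0.0535, 0.012]
tool_rot: [[-0.999, -0.033, -0.0], [-0.033, 0.999, 0.001], [0.0, 0.001, -1.0]]
contact_force: [4.7, 1.9, -10.2]
gripper_width: 0.0449
gripper_force: 24.6
```

Run:
```python
from h import *
s=bot.sense();print(s["time_s"],s["tcp_pos"],s["gripper_width"],s["contact_force"],s["torque"])
for c in ("top","scene","wrist"):
    bot.grab_frame(c)
    for n in ["jaw","tall_heel_mid","grip_mid"]:
        print(c,n,[(np.round(d["position"],3).tolist(),round(d["confidence"],2)) for d in bot.tip_of(n,c)[:1]])
```

```text
16.5667 [0.44726607 0.05349336 0.01198158] 0.044941583027961994 [  4.73534752   1.92947341 -10.22320223] [ 0.05370601 -0.70202239 -0.53288935]
top jaw [([0.518, -0.075, 0.045], 0.86)]
top tall_heel_mid [([0.591, 0.005, 0.039], 0.68)]
top grip_mid [([0.446, 0.049, 0.05], 0.55)]
scene jaw [([0.52, -0.075, 0.046], 0.63)]
scene tall_heel_mid [([0.587, 0.004, 0.036], 0.92)]
scene grip_mid [([0.452, 0.047, 0.049], 0.79)]
wrist jaw [([0.521, -0.075, 0.044], 0.77)]
wrist tall_heel_mid []
wrist grip_mid [([0.445, 0.044, 0.05], 0.96)]
```

>>> {"fn": "carry_out", "kwargs": {"series": [[[0,0,0],[0,0,0]],[[0,0,0],[0,0,0]],[[0,0,-2],[0,0,0]],[[0,0,-1],[0,0,0]],[[0,0,0],[0,0,0]],[[0,0,0],[0,0,0]]], "gripper": 92}}

```text
time_s: 17.67
tcp_pos: [0.448, 0.0532, 0.0107]
tool_rot: [[-0.999, -0.035, 0.0], [-0.035, 0.999, 0.0], [-0.0, 0.0, -1.0]]
contact_force: [0.4, 0.4, 0.7]
gripper_width: 0.0788
gripper_force: 0.0
```

>>> {"fn": "carry_out", "kwargs": {"series": [[[0,0,0],[0,0,0]],[[0,0,0],[0,0,0]],[[0,0,0],[0,0,0]],[[0,0,0],[0,0,0]],[[0,0,0],[0,0,0]],[[0,0,0],[0,0,0]]], "gripper": 40}}

```text
time_s: 18.17
tcp_pos: [0.448, 0.0533, 0.0124]
tool_rot: [[-0.999, -0.033, -0.001], [-0.033, 0.999, 0.0], [0.001, 0.0, -1.0]]
contact_force: [-7.6, -0.1, 13.4]
gripper_width: 0.0456
gripper_force: 21.7
```

>>> {"fn": "carry_out", "kwargs": {"series": [[[0,0,0],[0,0,0]],[[0,0,0],[0,0,0]],[[0,0,0],[0,0,0]],[[0,0,0],[0,0,0]],[[0,0,0],[0,0,0]],[[0,0,0],[0,0,0]]], "gripper": 92}}

```text
time_s: 18.67
tcp_pos: [0.4477, 0.0532, 0.0103]
tool_rot: [[-0.999, -0.035, -0.0], [-0.035, 0.999, 0.0], [0.0, 0.0, -1.0]]
contact_force: [-0.1, 0.4, 0.5]
gripper_width: 0.0791
gripper_force: 0.0
```

Run:
```python
from h import *
s=bot.sense();print(s["time_s"],s["tcp_pos"],s["gripper_width"],s["contact_force"],s["torque"])
for c in ("top","scene","wrist"):
    bot.grab_frame(c)
    for n in ["jaw","tall_heel_mid","grip_mid"]:
        print(c,n,[(np.round(d["position"],3).tolist(),round(d["confidence"],2)) for d in bot.tip_of(n,c)[:1]])
```

```text
18.6667 [0.44767752 0.05324251 0.01028215] 0.07914022165865023 [-0.13889238  0.38906522  0.46724657] [-0.0111338   0.04287549  0.01357936]
top jaw [([0.517, -0.062, 0.043], 0.66)]
top tall_heel_mid [([0.59, 0.005, 0.034], 0.9)]
top grip_mid [([0.449, 0.059, 0.054], 0.56)]
scene jaw [([0.517, -0.056, 0.043], 0.87)]
scene tall_heel_mid [([0.451, 0.056, 0.048], 0.74)]
scene grip_mid [([0.447, 0.055, 0.05], 0.94)]
wrist jaw [([0.445, 0.029, 0.047], 0.54)]
wrist tall_heel_mid []
wrist grip_mid []
```

>>> {"fn": "carry_out", "kwargs": {"series": [[[0,0,0],[0,0,0]],[[0,0,1],[0,0,0]],[[0,0,1],[0,0,0]],[[0,0,0],[0,0,0]],[[0,0,0],[0,0,0]],[[0,0,0],[0,0,0]]], "gripper": 40}}

```text
time_s: 19.77
tcp_pos: [0.4474, 0.0534, 0.0136]
tool_rot: [[-0.999, -0.033, -0.002], [-0.033, 0.999, 0.001], [0.002, 0.001, -1.0]]
contact_force: [-7.6, 0.1, 10.7]
gripper_width: 0.0455
gripper_force: 20.8
```

>>> {"fn": "carry_out", "kwargs": {"series": [[[0,0,0],[0,0,0]],[[0,0,0],[0,0,0]],[[0,0,-1],[0,0,0]],[[0,0,-1],[0,0,0]],[[0,0,0],[0,0,0]],[[0,0,0],[0,0,0]]], "gripper": 92}}

```text
time_s: 20.27
tcp_pos: [0.4477, 0.0533, 0.0103]
tool_rot: [[-0.999, -0.035, -0.0], [-0.035, 0.999, 0.0], [0.0, 0.0, -1.0]]
contact_force: [-0.2, -0.6, 1.0]
gripper_width: 0.0785
gripper_force: 0.0
```

>>> {"fn": "carry_out", "kwargs": {"series": [[[0,0,0],[0,0,0]],[[0,0,1],[0,0,0]],[[0,0,1],[0,0,0]],[[0,0,0],[0,0,0]],[[0,0,0],[0,0,0]],[[0,0,0],[0,0,0]]], "gripper": 40}}

```text
time_s: 20.77
tcp_pos: [0.4475, 0.0536, 0.0136]
tool_rot: [[-0.999, -0.033, -0.002], [-0.033, 0.999, 0.001], [0.002, 0.001, -1.0]]
contact_force: [-7.3, 1.4, 10.4]
gripper_width: 0.0451
gripper_force: 22.3
```

>>> {"fn": "carry_out", "kwargs": {"series": [[[0,0,0],[0,0,0]],[[0,0,0],[0,0,0]],[[0,0,-1],[0,0,0]],[[0,0,-1],[0,0,0]],[[0,0,0],[0,0,0]],[[0,0,0],[0,0,0]]], "gripper": 92}}

```text
time_s: 21.27
tcp_pos: [0.4477, 0.0533, 0.0103]
tool_rot: [[-0.999, -0.035, -0.0], [-0.035, 0.999, 0.0], [0.0, 0.0, -1.0]]
contact_force: [0.0, -0.6, -0.2]
gripper_width: 0.0786
gripper_force: 0.0
```

Run:
```python
from h import *
s=bot.sense();print(s["time_s"],s["tcp_pos"],s["gripper_width"])
for c in ("top","scene"):
    f=bot.grab_frame(c)
    if c=="top": cv2.imwrite("pics/t7.png",cv2.resize(f[190:320,210:390,::-1],None,fx=4,fy=4,interpolation=cv2.INTER_CUBIC))
    for n in ["jaw","tall_heel_mid","grip_mid"]:
        print(c,n,[(np.round(d["position"],3).tolist(),round(d["confidence"],2)) for d in bot.tip_of(n,c)[:1]])
```

```text
21.2667 [0.44769589 0.05326953 0.01025123] 0.07860782818703446
top jaw [([0.519, -0.049, 0.046], 0.96)]
top tall_heel_mid [([0.59, 0.012, 0.035], 0.69)]
top grip_mid [([0.449, 0.057, 0.053], 0.76)]
scene jaw [([0.52, -0.049, 0.046], 0.63)]
scene tall_heel_mid [([0.589, 0.012, 0.036], 0.9)]
scene grip_mid [([0.451, 0.053, 0.05], 0.95)]
```

View pics/t7.png

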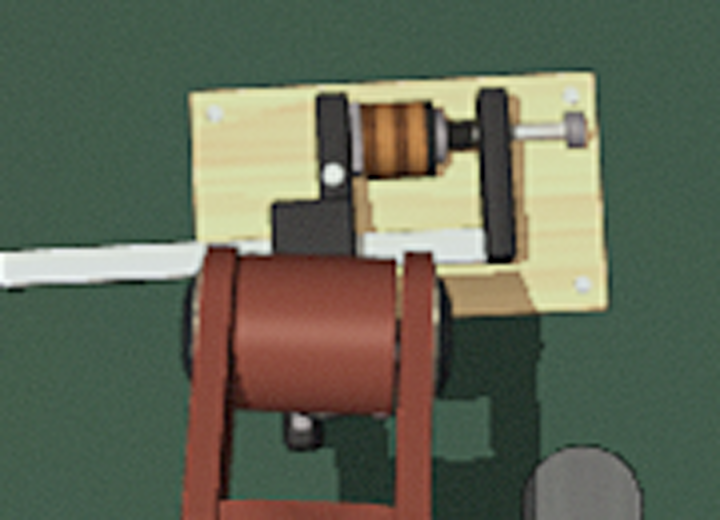

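The top picture shows the heel now between both pads, fixed pad at (355,140) and sliding pad at (437,140), about to be gripped. I'll squeeze again at 20 N and watch for a stall.

>>> {"fn": "carry_out", "kwargs": {"series": [[[0,0,0],[0,0,0]],[[0,0,1],[0,0,0]],[[0,0,1],[0,0,0]],[[0,0,0],[0,0,0]],[[0,0,0],[0,0,0]],[[0,0,0],[0,0,0]]], "gripper": 40}}

```text
time_s: 22.17
tcp_pos: [0.4475, 0.054, 0.0139]
tool_rot: [[-0.999, -0.032, -0.002], [-0.032, 0.999, 0.002], [0.002, 0.002, -1.0]]
contact_force: [-7.6, 2.0, 11.9]
gripper_width: 0.0457
gripper_force: 20.4
```

>>> {"fn": "carry_out", "kwargs": {"series": [[[0,0,0],[0,0,0]],[[0,0,0],[0,0,0]],[[0,0,-1],[0,0,0]],[[0,0,-1],[0,0,0]],[[0,0,0],[0,0,0]],[[0,0,0],[0,0,0]]], "gripper": 92}}

```text
time_s: 22.67
tcp_pos: [0.4476, 0.0533, 0.0102]
tool_rot: [[-0.999, -0.035, -0.0], [-0.035, 0.999, 0.0], [0.0, 0.0, -1.0]]
contact_force: [0.1, 0.5, -0.4]
gripper_width: 0.0784
gripper_force: 0.0
```

>>> {"fn": "carry_out", "kwargs": {"series": [[[0,0,0],[0,0,0]],[[0,0,1],[0,0,0]],[[0,0,1],[0,0,0]],[[0,0,0],[0,0,0]],[[0,0,0],[0,0,0]],[[0,0,0],[0,0,0]]], "gripper": 40}}

```text
time_s: 23.17
tcp_pos: [0.4474, 0.0534, 0.0127]
tool_rot: [[-0.999, -0.034, -0.001], [-0.034, 0.999, 0.001], [0.001, 0.001, -1.0]]
contact_force: [-4.1, 1.7, 5.4]
gripper_width: 0.0537
gripper_force: 20.7
```

>>> {"fn": "carry_out", "kwargs": {"series": [[[0,0,0],[0,0,0]],[[0,0,0],[0,0,0]],[[0,0,0],[0,0,0]],[[0,0,0],[0,0,0]]]}}

```text
time_s: 23.5
tcp_pos: [0.4474, 0.0534, 0.0127]
tool_rot: [[-0.999, -0.034, -0.001], [-0.034, 0.999, 0.001], [0.001, 0.001, -1.0]]
contact_force: [-4.9, 1.3, 5.5]
gripper_width: 0.0536
gripper_force: 20.7
```

It stalled at 53.6 mm at 20.7 N, so the clamp has bitten. I'll release and back away.

>>> {"fn": "carry_out", "kwargs": {"series": [[[0,0,0],[0,0,0]],[[0,0,0],[0,0,0]],[[0,0,0],[0,0,0]],[[0,0,0],[0,0,0]],[[0,0,0],[0,0,0]],[[0,0,0],[0,0,0]]], "gripper": 100}}

```text
time_s: 24.0
tcp_pos: [0.448, 0.0532, 0.0126]
tool_rot: [[-0.999, -0.035, 0.0], [-0.035, 0.999, -0.0], [-0.0, -0.0, -1.0]]
contact_force: [0.1, -0.1, -0.1]
gripper_width: 0.085
gripper_force: 0.0
```

>>> {"fn": "carry_out", "kwargs": {"series": [[[0,0,10],[0,0,0]],[[0,0,20],[0,0,0]],[[0,0,30],[0,0,0]],[[0,0,30],[0,0,0]],[[0,0,30],[0,0,0]],[[0,0,30],[0,0,0]],[[0,0,0],[0,0,0]],[[0,0,0],[0,0,0]]]}}

```text
time_s: 24.67
tcp_pos: [0.4496, 0.0531, 0.1658]
tool_rot: [[-0.999, -0.035, 0.006], [-0.035, 0.999, -0.0], [-0.006, -0.001, -1.0]]
contact_force: [-0.4, -0.4, -0.5]
gripper_width: 0.0853
gripper_force: 0.0
```

Run:
```python
from h import *
s=bot.sense();print(s["time_s"],s["tcp_pos"],s["gripper_width"],s["contact_force"])
f=bot.grab_frame("wrist"); cv2.imwrite("pics/w8.png",f[...,::-1])
for n in ["jaw","tall_heel_mid","grip_mid","trigger_mid"]:
    print(n,[(np.round(d["position"],3).tolist(),round(d["confidence"],2)) for d in bot.tip_of(n,"wrist")[:1]])
```

```text
24.6667 [0.4495577  0.0531228  0.16584499] 0.08529737636409107 [-0.41306424 -0.37782992 -0.50002451]
jaw [([0.518, -0.048, 0.043], 0.97)]
tall_heel_mid [([0.59, 0.012, 0.04], 0.57)]
grip_mid [([0.448, 0.057, 0.053], 0.95)]
trigger_mid [([0.448, 0.025, 0.048], 0.78)]
```

View pics/w8.png

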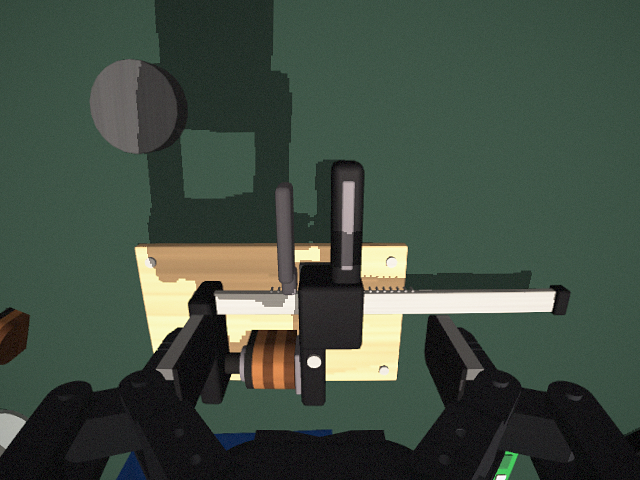

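The heel is square at (272,360), gripped between both pads. The trigger is sprung open at (286,235) and nothing else has moved.

```bash
python3 -c "
from bench import bot
print(bot.sign_off())"
```

```text
the job is handed in; nothing more can be done
None
```

The tall heel is clamped square on the board: the seventh 20 N squeeze stalled short of the stop (about 18 N of grip by the given formula, at least 11 N after release). The trigger is open, nothing else in view moved, and the job is handed in at about 25 s; no verdict was returned.

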